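Free the pink tube rack from its clamp on the shaker

ROBOT

A 6-joint arm with a two-finger parallel gripper is mounted at the origin on the work surface. World frame = base frame: x ahead of the robot, y to its left, z up, the work surface at z = 0. Lengths are in m, angles in rad, forces in N, time in s.
With the tool pointing down it reaches from about 0.3 to 0.875 m from the base axis. Payload 6.4 kg.
Tool frame: the origin (TCP) lies at the very end of the fingers, on their centre line; the grasp point (between the pads) lies ctrl.pinch_z behind it (ctrl.pinch_z is the distance from the TCP to the grasp point, in m); y points along the fingers, z is the direction in which the jaws open and shut, and the axes are right-handed (so a half turn about y gives the same grasp; the last joint's range is limited). The gripper opens to 85 mm and grips with 20 to 120 N. Pads are 22 mm wide; open, the fingers measure 114 mm over their backs; the gripper's body (76 mm by 85 mm) begins 54 mm behind the grasp point. The pads swing forward as they close: fully open they stand 13 mm farther back than shut.
Start: joints at [0.976, 0.181, 1.607, -0, 1.354, -0.206], TCP at [0.218, 0.532, 0.202] pointing down, gripper open.
Joint ranges: [-2.99, 2.99], [-0.89, 2.07], [0.3, 2.58], [-1.14, 4.28], [0, 2.63], [-3.12, 3.12]. Speed limits (rad/s): [2.57, 2.57, 3.01, 3.14, 3.14, 3.14].

INTERFACE

Orientations are given as a unit quaternion [w, x, y, z].
In Python, from bench import ctrl gives the robot as it stands.
- The arm moves only by the shell command python3 -m pendant 'ROWS'. ROWS is JSON, one flat list of numbers, 7 for each row, row after row: the shift along the world's x, y, z in m, then the turn, a rotation vector about the world's x, y, z in degrees, then the finger opening in m, from 0 to 0.0854. In form: [tx, ty, tz, rx, ry, rz, hand, tx, ty, tz, rx, ry, rz, hand, ...]. A call has 1 to 12 rows; each row shifts and turns the commanded pose from where the row before left it; what a row does not reach is not made up. A row lasts 1/8 s, in which the tool goes at most 62.5 mm and 10.7 degrees, less where a joint would pass 70% of its speed; a pose out of reach is approached as far as the arm can. A call with a gripper value outside its range is refused whole. The fingers move at their own pace and stop on an object; the grip force is fixed at half the most. Time passes only in rows, so rows that do not move let the fingers close. It gives the time, the measured TCP pose, the force and the opening at its end, in the units of the state.
- ctrl.get_obs(): the state, without advancing time (a new reading comes with each control period).
- ctrl.camera(name): name is "scene" or "top" or "wrist"; returns the picture (400x640x3 uint8, red, green, blue); there is no depth.
- ctrl.camera_info(name): a dict with "fx", "fy", "cx", "cy" (pixels), "origin" and "rotation" of the camera in the world; the wrist camera has in their place "tool_from_camera" (4x4, takes a point from camera to tool coordinates, whose origin is the TCP and whose axes are the tool frame's). Camera axes: x right, y down, z forward; pixel columns grow to the right and rows downward; lengths in m; the calibration is good to about 2 mm. The wrist camera is an equidistant fisheye: a pixel r from the principal point sees the ray r / f radians off the axis. A picture is of the moment at which its call begins: read the wrist's pose just before it. camera_info takes no time and is no camera call.
- ctrl.hand_in(): hands the job in, once; it reports no verdict.
Trained networks look in the newest picture that a camera, given by its name, has taken for a name from the list of things; names that differ only in an ending like _2 or _b are one class to them, and where a whole thing is asked for, a point or a joint stands for the part that bears it (a point fixed in the world has none). Each returns a list of dicts, best first, with "score" (0 to 1); they miss things now and then, are a little off and sometimes report something else, mostly with a low value. They report only what shows in the picture. A call takes as long as a camera call. They do not tell look-alikes from the thing itself.
- ctrl.silhouettes(target, camera): "mask" (400x640 bool, what is visible of it) and "bbox" ([left, top, right, bottom] in pixels, round what is visible of it).
The state is a dict: "time_s": time; "q": joint angles; "dq": joint speeds; "joint_efforts": joint torques, N m; "eef_pos": TCP position; "eef_rot": TCP orientation; "wrist_force": force on the tool from outside, world axes, zero at the start; "torque": the same for the moment, N m; "opening": opening from 0.0 (shut) to 1.0 (fully open).
Only numpy, scipy, OpenCV 4.12 (cv2) and the standard library are available. Lean on these libraries where they do the work, as an engineer would, in place of code of your own. Each camera call takes 0.05 s, during which the arm holds its last target.

TASK

The pink tube rack has had its time on the shaker: free it by pressing down the orange ratchet release on the jaw of its clamp and, with the release held down, pushing that jaw all the way back along its bar to the end stop; then let the release spring up and move clear. It is a job for the fingertips: lift nothing, leave the pink rack standing where it is, keep the blue rack clamped without pressing its release, and leave the other things on the bench alone.

Things in the scene. Friction and masses are not known exactly. Their poses are not given: they have to be found in the camera images.
- shaker: White orbital shaker, off, fixed on the bench; deck plate 262 x 300 mm, top 88 mm above the bench. Origin: centre of its underside. x runs along the clamp bars away from the robot (yaw up to 0.42), y across, z up. Two alike clamps at y = +72 (left) and -72 mm (right): fence to x = -112 mm, rack, sliding jaw on toothed steel bar, steel end stop x = 104 to 120 mm, 42 mm above the deck.
- jaw_left (a joint): Grey jaw of the left clamp (y = +72 mm). m: 0 = clamped on the rack; opens along the shaker's +x; 0.072 = at the end stop. With its release up the ratchet (8 mm pitch) bars opening; released it slides with about 2.5 N. At 0: jaw plate x = -35 to -24 mm, 84 mm wide, 46 mm above the deck; push plate behind the cap x = 20 to 30 mm, 46 mm wide, 78 mm above the deck.
- release_left (a joint): Orange spring-loaded ratchet release riding on the left jaw. m: 0 = up, 0.008 = pressed to its stop, straight down. More than 4 mm down the jaw slides freely; let go, it springs up and locks again. Takes 2 N to start, 3.5 N at 4 mm, 5 N at the stop.
- cap_left (a point): Centre of the top of the left release cap (orange, 37 mm along the shaker's x, 40 mm across); moves with it. Up, it is 150 mm above the bench. The grey push plate's face stands 21.5 mm from it on the +x side, rising 16 mm above the cap; push the jaw there. The other three sides are open, nothing higher near by.
- jaw_right (a joint): Grey jaw of the right clamp (y = -72 mm). m: 0 = clamped on the rack; opens along the shaker's +x; 0.072 = at the end stop. With its release up the ratchet (8 mm pitch) bars opening; released it slides with about 2.5 N. At 0: jaw plate x = -35 to -24 mm, 84 mm wide, 46 mm above the deck; push plate behind the cap x = 20 to 30 mm, 46 mm wide, 78 mm above the deck.
- release_right (a joint): Orange spring-loaded ratchet release riding on the right jaw. m: 0 = up, 0.008 = pressed to its stop, straight down. More than 4 mm down the jaw slides freely; let go, it springs up and locks again. Takes 2 N to start, 3.5 N at 4 mm, 5 N at the stop.
- cap_right (a point): Centre of the top of the right release cap (orange, 37 mm along the shaker's x, 40 mm across); moves with it. Up, it is 150 mm above the bench. The grey push plate's face stands 21.5 mm from it on the +x side, rising 16 mm above the cap; push the jaw there. The other three sides are open, nothing higher near by.
- pink_rack: Pink microtube rack with white-capped tubes, the one to free: 75 mm along the shaker's x, 112 mm across, 50 mm high over the caps, 0.26 kg, loose. Origin: centre of its underside, on the deck. It stands between fence and jaw of one clamp, in line with the shaker: on the shaker's +y side it is in the left clamp, on -y in the right.
- blue_rack: Blue microtube rack with white-capped tubes, stays clamped: 75 mm along the shaker's x, 112 mm across, 50 mm high over the caps, 0.26 kg, loose. Origin: centre of its underside, on the deck. It stands between fence and jaw of one clamp, in line with the shaker: on the shaker's +y side it is in the left clamp, on -y in the right.
- tip_box: Bystander: navy tip box, 122 x 84 x 62 mm, loose on the bench beside the shaker. Origin: centre of underside.
- freezer_box: Bystander: blue freezer box with clear lid, 133 x 133 x 50 mm, loose on the bench beside the shaker. Origin: centre of underside.
- bottle: Bystander: clear bottle with blue cap, 70 mm diameter, 140 mm tall, loose on the bench behind the shaker. Origin: centre of underside.
- beaker: Bystander: glass beaker, 68 mm diameter, 85 mm tall, loose on the bench behind the shaker. Origin: centre of underside.
- long_rack: Bystander: teal tube rack, 67 x 200 x 32 mm, loose on the bench beside the shaker. Origin: centre of underside.
- timer: Bystander: white bench timer, 45 x 65 x 26 mm, loose on the bench beside the shaker. Origin: centre of underside.
There are look-alikes about, which are no part of the job. What is shaped like the blue_rack but yellow is not meant.

How it is judged:
By the outcome, as a careful person would: the job done as asked, in the order asked, and still so for the second after the job is handed in, with the robot touching nothing.
It also fails if it takes over 32 s, if anything falls off the work surface, if the arm or the gripper's body presses on something with over 40 N, if the wrist force passes 120 N, or if a joint passes its speed limit or range.

## Working session

There is one attempt and no reset: what is moved stays moved. The work goes in short steps, Python scripts to look and compute and a shell command to move; the robot and the scene stay as the last step left them, time stands still between calls to the robot, and variables do not carry over. Pictures are saved under pics/ and viewed, and the job is handed in when it is done.

```bash
mkdir -p pics; ls; python3 - <<'E'
from bench import ctrl
import cv2
o=ctrl.get_obs(); print(o)
for n in ("scene","top","wrist"):
    im=ctrl.camera(n); cv2.imwrite(f"pics/{n}0.png",im[:,:,::-1])
    print(n,ctrl.camera_info(n))
print(ctrl.pinch_z)
E
```

```text
pics
{'time_s': 0.0, 'q': array([ 9.75710432e-01,  1.81541459e-01,  1.60798930e+00, -3.99059132e-05,
        1.35379838e+00, -2.06330076e-01]), 'dq': array([-1.25332716e-03,  9.82147809e-04,  1.22906442e-04, -7.55965418e-05,
        1.10057453e-03, -1.41897770e-03]), 'joint_efforts': array([-2.33315492e-03, -4.44890285e+01, -3.51321352e+01, -6.60627338e-04,
        9.77337331e-03,  7.38819949e-06]), 'eef_pos': array([0.21761809, 0.53158533, 0.200993  ]), 'eef_rot': array([-0.69322021,  0.69436157, -0.13680581,  0.13635222]), 'wrist_force': array([ 0.29419805, -0.54250381, -0.1228168 ]), 'torque': array([ 0.07285577,  0.02077126, -0.01860094]), 'opening': 0.9947852134832819}
scene {'fx': 504.5971294036475, 'fy': 504.5971294036475, 'cx': 321.7578590444732, 'cy': 211.66911275402992, 'origin': array([ 1.21810662, -0.91266727,  0.86805818]), 'rotation': array([-0.444953  ,  0.84196572,  0.26441154, -0.1523059 ])}
top {'fx': 444.31750781571577, 'fy': 444.31750781571577, 'cx': 320.28086681744196, 'cy': 204.02264364943687, 'origin': array([ 0.41649366, -0.0149231 ,  1.37408981]), 'rotation': array([ 0.03559005, -0.69854076,  0.71393585, -0.03270701])}
wrist {'fx': 309.70691628693146, 'fy': 309.70691628693146, 'cx': 317.1608997969212, 'cy': 204.79504156378758, 'tool_from_camera': array([[-1.33844828e-03,  9.45928964e-01,  3.24371089e-01,
        -8.28407429e-02],
       [ 8.22524686e-04, -3.24370228e-01,  9.45929849e-01,
        -1.71657244e-01],
       [ 9.99998766e-01,  1.53288141e-03, -3.43897149e-04,
        -4.41571649e-04],
       [ 0.00000000e+00,  0.00000000e+00,  0.00000000e+00,
         1.00000000e+00]])}
0.0187
```

View pics/scene0.png

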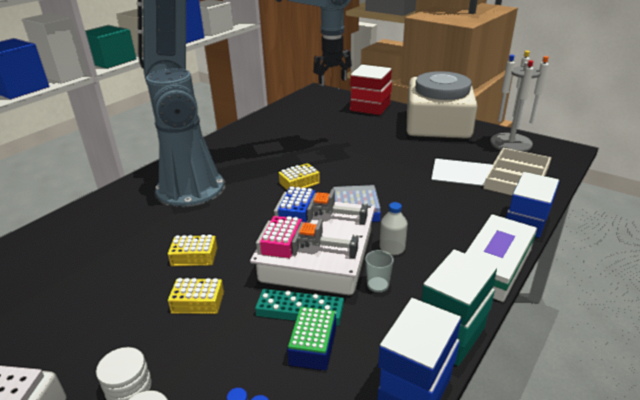

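View pics/top0.png

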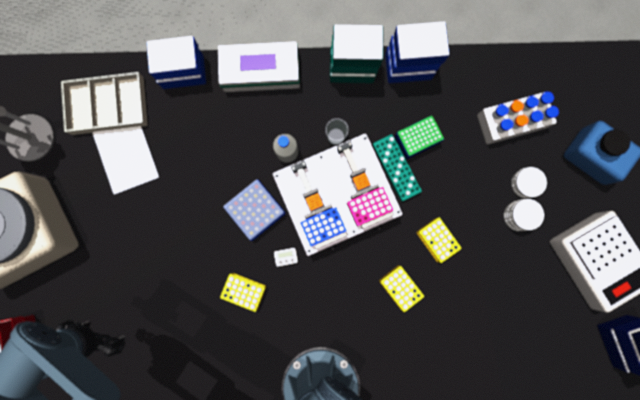

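```bash
cat > h.py <<'E'
from bench import ctrl
import numpy as np, cv2
from scipy.spatial.transform import Rotation as R
def rot(q): return R.from_quat(np.r_[q[1:],q[0]])
def unproj(n,u,v,z):
    i=ctrl.camera_info(n); d=rot(i['rotation']).apply([(u-i['cx'])/i['fx'],(v-i['cy'])/i['fy'],1])
    o=i['origin']; return o+d*(z-o[2])/d[2]
def proj(n,P):
    i=ctrl.camera_info(n); c=rot(i['rotation']).inv().apply(np.atleast_2d(P)-i['origin'])
    return np.c_[c[:,0]/c[:,2]*i['fx']+i['cx'],c[:,1]/c[:,2]*i['fy']+i['cy']]
E
python3 - <<'E'
from h import *
for cam in ("top","scene"):
  for t in ("pink_rack","blue_rack","cap_left","cap_right","shaker"):
    for s in ctrl.silhouettes(t,cam)[:3]:
        m=s['mask']; ys,xs=np.nonzero(m); print(cam,t,round(s['score'],2),s['bbox'],xs.mean().round(1),ys.mean().round(1),m.sum(), cv2.minAreaRect(np.c_[xs,ys].astype(np.float32)))
E
```

```text
top pink_rack 0.82 [348.4, 185.8, 396.5, 226.9] 369.6 206.5 1135 ((369.56304931640625, 206.5522918701172), (27.679126739501953, 41.591915130615234), 66.25050354003906)
top blue_rack 0.93 [378.3, 269.5, 425.8, 312.8] 401.5 288.8 1068 ((401.3658447265625, 288.7073059082031), (40.91752624511719, 27.174236297607422), 51.34019470214844)
top blue_rack 0.89 [298.1, 209.9, 346.2, 245.4] 323.1 226.4 1078 ((323.0862121582031, 226.4654998779297), (27.29721450805664, 40.66728210449219), 68.19859313964844)
top blue_rack 0.85 [417.1, 221.9, 464.0, 263.7] 438.5 240.1 1094 ((438.6553955078125, 240.3175506591797), (39.640445709228516, 28.596920013427734), 54.462318420410156)
top cap_left 0.46 [307.1, 193.7, 320.9, 208.7] 314.1 202.1 197 ((314.10003662109375, 202.20004272460938), (13.86362075805664, 14.310833930969238), 63.43495178222656)
top cap_right 0.66 [352.0, 174.1, 369.3, 192.1] 361.0 181.8 188 ((360.9000244140625, 181.79998779296875), (12.969193458557129, 15.205260276794434), 63.43495178222656)
top shaker 0.72 [270.6, 136.0, 402.5, 255.1] 334.0 187.6 6892 ((337.5271301269531, 195.7549133300781
[... 376 characters left out ...]
, 86.42366790771484)
scene blue_rack 0.91 [168.2, 276.5, 221.4, 313.3] 195.7 295.8 1754 ((195.0, 295.5), (35.0, 54.0), 90.0)
scene blue_rack 0.91 [280.1, 166.2, 320.3, 187.8] 298.5 176.6 749 ((298.11767578125, 176.97059631347656), (22.313274383544922, 39.53330612182617), 75.96376037597656)
scene cap_left 0.67 [315.0, 196.0, 328.0, 214.0] 320.6 200.4 169 ((320.5, 203.5), (21.0, 13.0), 90.0)
scene cap_right 0.6 [299.9, 223.6, 316.6, 246.1] 307.6 229.1 183 ((306.4000244140625, 232.20001220703125), (15.205260276794434, 21.46625328063965), 26.56505012512207)
scene shaker 0.72 [256.4, 190.5, 374.2, 294.7] 321.5 247.7 7498 ((311.5, 239.0), (111.590087890625, 102.56873321533203), 11.309932708740234)
```

```bash
python3 - <<'E'
from h import *
from scipy.optimize import least_squares
top=cv2.imread('pics/top0.png'); sc=cv2.imread('pics/scene0.png')
cv2.imwrite('pics/crops.png',np.hstack([cv2.resize(top[130:260,260:410],None,fx=3,fy=3,interpolation=2)[:390,:450],cv2.resize(sc[170:300,250:380],None,fx=2.6,fy=3,interpolation=2)[:390]]))
def orange(im):
    h=cv2.cvtColor(im,cv2.COLOR_BGR2HSV); m=cv2.inRange(h,(5,140,100),(20,255,255))
    n,l,s,c=cv2.connectedComponentsWithStats(m)
    return [(s[i].tolist(),c[i].round(1).tolist()) for i in range(1,n) if s[i,4]>60]
print(orange(top)); print(orange(sc))
for u,v in ((314.1,202.1),(361,181.8)): print(unproj('top',u,v,.15))
for u,v in ((320.6,198.5),(307.6,228)): print(unproj('scene',u,v,.15))
E
```

```text
[([511, 99, 13, 13, 118], [516.8, 105.7]), ([515, 115, 14, 11, 116], [521.4, 120.1]), ([353, 173, 17, 17, 190], [360.7, 181.0]), ([306, 193, 17, 17, 192], [313.8, 201.2])]
[([269, 0, 13, 99, 408], [272.9, 43.7]), ([287, 59, 5, 31, 87], [288.7, 72.7]), ([314, 192, 15, 12, 149], [321.3, 197.4]), ([299, 223, 17, 13, 168], [307.5, 229.0])]
[0.54091349 0.00578933 0.15      ]
[ 0.59474815 -0.12572206  0.15      ]
[ 0.54588363 -0.00224294  0.15      ]
[ 0.59759097 -0.12880908  0.15      ]
```

View pics/crops.png

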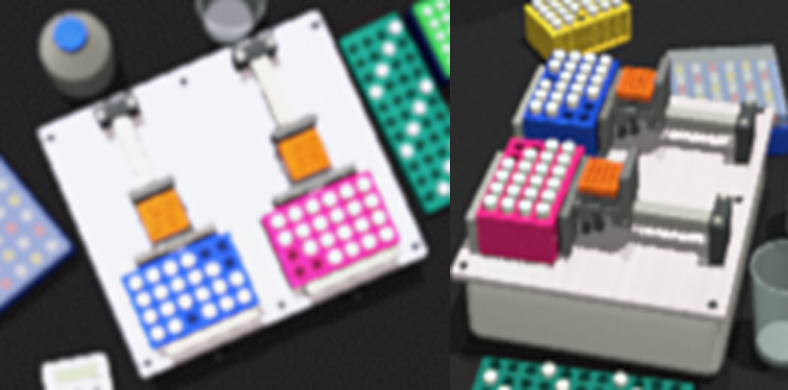

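View pics/wrist0.png

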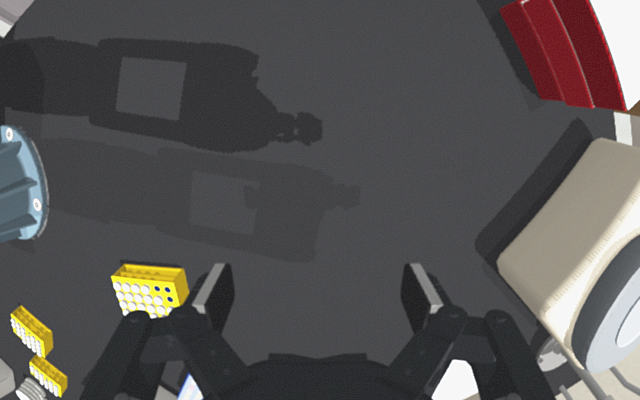

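```bash
python3 - <<'E'
from h import *
from scipy.optimize import least_squares
# fit shaker pose to orange cap centroids and rack centroids (top face) in both views
ob=[('top',(314,201.9),(-1.5,72,150)),('top',(360.8,181.5),(-1.5,-72,150)),('scene',(321.2,197.2),(-1.5,72,148)),('scene',(307.5,228.4),(-1.5,-72,148)),
('top',(369.6,206.5),(-72.5,-72,132)),('top',(323.1,226.4),(-72.5,72,132))]
def f(p):
    c,s=np.cos(p[2]),np.sin(p[2]); r=[]
    for n,uv,P in ob:
        P=np.array(P)/1e3; w=[p[0]+c*P[0]-s*P[1],p[1]+s*P[0]+c*P[1],P[2]]
        r.append(proj(n,w)[0]-uv)
    return np.ravel(r)
s=least_squares(f,[.57,-.06,.39]); print(s.x,s.fun.reshape(-1,2).round(1))
p=s.x;c,sn=np.cos(p[2]),np.sin(p[2])
cap=np.array([p[0]+c*-.0015+sn*.072,p[1]-sn*.0015-c*.072]);print('cap',cap,'xdir',c,sn)
o=ctrl.get_obs(); M=rot(o['eef_rot']).as_matrix(); print(M.round(3))
z=M[:,2]; a=np.degrees(np.arctan2(z[1],z[0])); print('z yaw',a,'shaker yaw',np.degrees(p[2]), o['eef_pos'], o['time_s'])
E
```

```text
[ 0.5691322  -0.05828916  0.37843818] [[-0.7  0.1]
 [ 0.2  0.4]
 [ 0.2 -0.3]
 [-0.2 -0.8]
 [ 0.9 -0.5]
 [ 0.2 -0.4]]
cap [ 0.59434015 -0.12574885] xdir 0.9292428129814463 0.36946961244780174
[[ 0.925  0.     0.379]
 [-0.379  0.     0.925]
 [-0.    -1.     0.   ]]
z yaw 67.72271641761132 shaker yaw 21.682910633815045 [0.21796195 0.5321246  0.20191243] 0.65
```

```bash
python3 -m pendant '[0.02,-0.04,0.01,0,0,3,0, 0.027,-0.047,0.008,0,0,4,0, 0.027,-0.047,0.008,0,0,4,0, 0.027,-0.047,0.008,0,0,4,0, 0.027,-0.047,0.008,0,0,4,0, 0.027,-0.047,0.008,0,0,4,0, 0.027,-0.047,0,0,0,4,0, 0.027,-0.047,0,0,0,4,0, 0.027,-0.047,0,0,0,4,0, 0.027,-0.047,0,0,0,4,0, 0.027,-0.047,0,0,0,4,0, 0.02,-0.047,0,0,0,1,0]'
```

```text
time_s: 2.15
eef_pos: [0.5288, -0.0267, 0.252]
eef_rot: [-0.694, 0.694, 0.134, -0.133]
wrist_force: [0.5, 0.9, 0.1]
opening: 0.002
```

```bash
python3 -m pendant '[0.022,-0.033,0,0,0,0,0, 0.022,-0.033,0,0,0,0,0, 0.021,-0.033,-0.02,0,0,0,0, 0,0,0,0,0,0,0]'; python3 - <<'E'
from h import *
o=ctrl.get_obs(); im=ctrl.camera('wrist'); sc=ctrl.camera('scene'); tp=ctrl.camera('top')
np.savez('w1.npz',p=o['eef_pos'],q=o['eef_rot'])
cv2.imwrite('pics/wrist1.png',im[:,:,::-1]); cv2.imwrite('pics/wrist1.png',im[:,:,::-1])
cv2.imwrite('pics/sc1.png',np.hstack([cv2.resize(sc[100:300,240:390,::-1],None,fx=2.5,fy=2.5),cv2.resize(tp[100:260,250:410,::-1],None,fx=2.5,fy=3.125)]))
z=rot(o['eef_rot']).as_matrix()[:,2]; print(np.degrees(np.arctan2(z[1],z[0])),o['eef_pos'],o['wrist_force'],o['q'])
# expected pixel of cap centre in wrist
T=ctrl.camera_info('wrist')
M=rot(o['eef_rot']).as_matrix()
def pw(P):
    t=M.T@(np.array(P)-o['eef_pos']); A=T['tool_from_camera']; c=A[:3,:3].T@(t-A[:3,3])
    th=np.arctan2(np.hypot(c[0],c[1]),c[2]); ph=np.arctan2(c[1],c[0]); return (T['cx']+T['fx']*th*np.cos(ph),T['cy']+T['fy']*th*np.sin(ph))
c,s=.9292,.3695; C=np.array([.5943,-.1257])
for a,b in ((0,0),(-18.5,-20),(-18.5,20),(18.5,20),(18.5,-20)):
    print(pw([C[0]+(c*a-s*b)/1e3,C[1]+(s*a+c*b)/1e3,.15]))
print('tcp',pw(o['eef_pos']))
E
```

```text
time_s: 2.65
eef_pos: [0.5925, -0.1258, 0.2294]
eef_rot: [0.695, -0.694, -0.131, 0.133]
wrist_force: [0.6, 1.0, -0.3]
opening: 0.001
111.56174221972404 [ 0.59252694 -0.12576951  0.22940834] [ 0.60156818  0.98693797 -0.30449075] [-4.04672336e-01  2.29834228e-01  1.49286886e+00 -3.57096075e-04
  1.42256174e+00 -2.35174200e+00]
(np.float64(317.3197142984734), np.float64(204.06769011954782))
(np.float64(293.49155636082213), np.float64(183.22665257723892))
(np.float64(341.11084999451975), np.float64(183.1667220747182))
(np.float64(340.1072768898009), np.float64(224.00423104501272))
(np.float64(294.5525254828787), np.float64(224.07294065424918))
tcp (np.float64(318.58863905433924), np.float64(242.6971583418071))
```

View pics/wrist1.png

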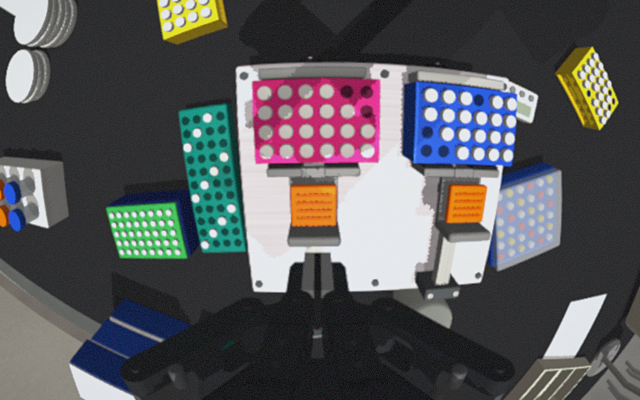

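View pics/sc1.png

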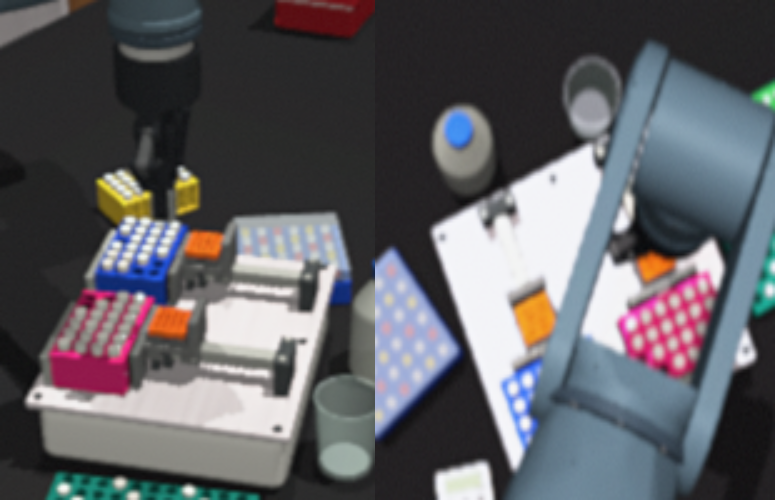

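The wrist view shows the pink rack at (316,121) with its orange cap at (314,205). The blue rack is at (466,122) with its own cap at (467,204), and the yellow look-alikes are off the shaker. The clamp I want is the right one, and the estimated cap position agrees to about 2 mm. Next I descend.

```bash
python3 -m pendant '[0.0025,-0.0012,-0.03,0,0,0,0, 0,0,-0.025,0,0,0,0, 0,0,-0.012,0,0,0,0, 0,0,-0.004,0,0,0,0, 0,0,0,0,0,0,0]'; python3 - <<'E'
from h import *
o=ctrl.get_obs(); im=ctrl.camera('wrist'); sc=ctrl.camera('scene')
print(o['eef_pos'])
cv2.imwrite('pics/w2.png',np.hstack([cv2.resize(im[150:300,240:400,::-1],None,fx=2.5,fy=2.5),cv2.resize(sc[180:300,250:378,::-1],None,fx=3.1,fy=3.125)]))
E
```

```text
time_s: 3.42
eef_pos: [0.5959, -0.125, 0.1619]
eef_rot: [-0.694, 0.695, 0.134, -0.133]
wrist_force: [0.1, -0.3, 0.2]
opening: 0.001
[ 0.59591551 -0.12496074  0.16187077]
```

View pics/w2.png

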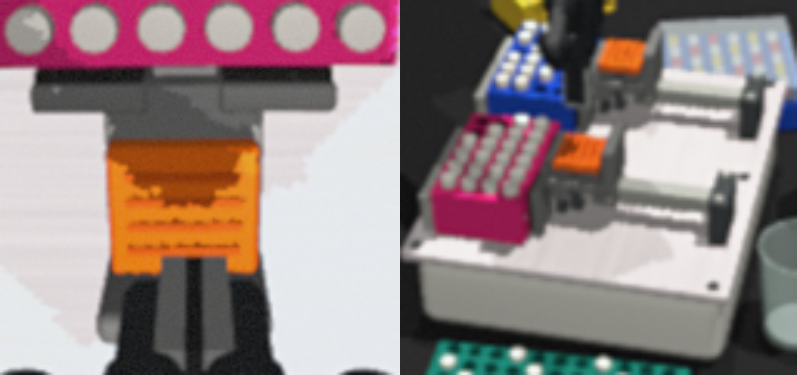

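```bash
python3 - <<'E'
from h import *
o=ctrl.get_obs(); M=rot(o['eef_rot']).as_matrix(); print(M.round(3)); T=ctrl.camera_info('wrist')
def pt(t):
    A=T['tool_from_camera']; c=A[:3,:3].T@(np.array(t)-A[:3,3])
    th=np.arctan2(np.hypot(c[0],c[1]),c[2]); ph=np.arctan2(c[1],c[0]); return np.round((T['cx']+T['fx']*th*np.cos(ph),T['cy']+T['fy']*th*np.sin(ph)),1)
for y in (0,-.01,-.02):
  for x in (-.011,0,.011):
    t=[x,y,0]; w=M@t+o['eef_pos']; print(t,pt(t),proj('scene',w).round(1))
C=np.array([.596,-.127]);c,s=.9292,.3695
for a in (-18.5,0,18.5): print(a,pt(M.T@(np.r_[C+np.array([c,s])*a/1e3,.15]-o['eef_pos'])))
print(ctrl.get_obs()['opening'])
E
python3 - <<'E'
import cv2;import numpy as np
from bench import ctrl
im=ctrl.camera('wrist')[:,:,::-1];sc=ctrl.camera('scene')[:,:,::-1]
cv2.imwrite('pics/w3.png',np.hstack([cv2.resize(im[180:330,260:380],None,fx=4,fy=4)[:,:390],cv2.resize(sc[170:270,270:350],None,fx=4.8,fy=6)]))
E
```

```text
[[ 0.929  0.002 -0.37 ]
 [ 0.37  -0.001  0.929]
 [ 0.001 -1.    -0.001]]
[-0.011, 0, 0] [318.6 226.2] [[303.5 222.5]]
[0, 0, 0] [318.6 242.7] [[307.8 223. ]]
[0.011, 0, 0] [318.5 258.3] [[312.2 223.6]]
[-0.011, -0.01, 0] [318.7 233. ] [[303.3 219.1]]
[0, -0.01, 0] [318.7 250.1] [[307.7 219.7]]
[0.011, -0.01, 0] [318.6 266.3] [[312.1 220.2]]
[-0.011, -0.02, 0] [318.8 240.6] [[303.1 215.7]]
[0, -0.02, 0] [318.7 258.3] [[307.5 216.2]]
[0.011, -0.02, 0] [318.7 275.1] [[311.9 216.8]]
-18.5 [316.2 206.5]
0 [316.1 233.4]
18.5 [316.1 258.3]
-0.0001592429369950471
```

View pics/w3.png

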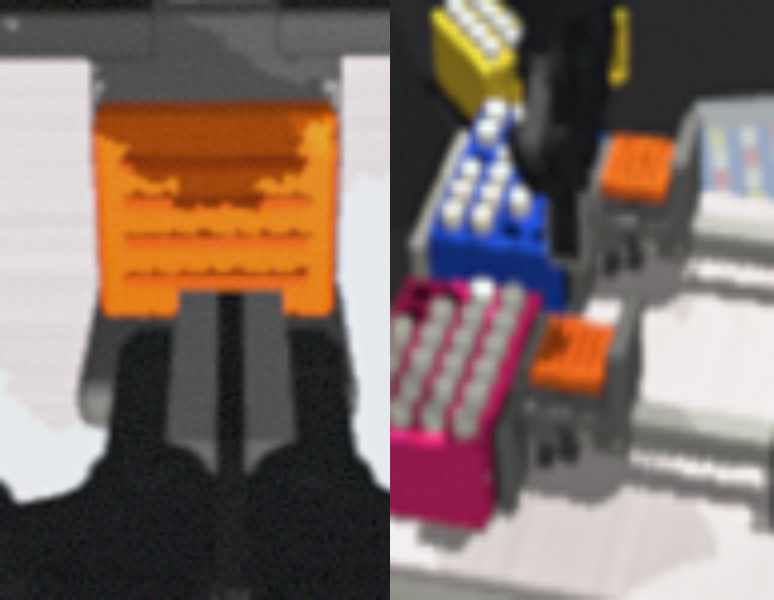

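The rendered fingertips end roughly 25–30 mm above the nominal TCP: scene row 213 instead of the predicted 223. I'll go down in small steps and use the force reading to find contact.

```bash
python3 -m pendant '[0.0007,-0.0018,-0.005,0,0,0,0, 0,0,-0.004,0,0,0,0, 0,0,-0.003,0,0,0,0,0,0,0,0,0,0,0]'; python3 -m pendant '[0,0,-0.002,0,0,0,0, 0,0,0,0,0,0,0]'
```

```text
time_s: 4.12
eef_pos: [0.5959, -0.1268, 0.1483]
eef_rot: [0.695, -0.694, -0.133, 0.134]
wrist_force: [0.8, -0.0, 0.3]
opening: -0.001
time_s: 4.38
eef_pos: [0.5961, -0.1269, 0.1468]
eef_rot: [0.694, -0.694, -0.133, 0.133]
wrist_force: [0.4, 0.2, 0.8]
opening: 0.0
```

```bash
for i in 1; do python3 -m pendant '[0,0,-0.003,0,0,0,0, 0,0,0,0,0,0,0]'; done; python3 -m pendant '[0,0,-0.003,0,0,0,0, 0,0,0,0,0,0,0]'; python3 - <<'E'
import cv2;import numpy as np
from bench import ctrl
im=ctrl.camera('wrist')[:,:,::-1];sc=ctrl.camera('scene')[:,:,::-1]
cv2.imwrite('pics/w4.png',np.hstack([cv2.resize(im[180:330,260:380],None,fx=4,fy=4)[:,:390],cv2.resize(sc[170:270,270:350],None,fx=4.8,fy=6)]))
E
```

```text
time_s: 4.62
eef_pos: [0.596, -0.1268, 0.1436]
eef_rot: [0.695, -0.694, -0.133, 0.133]
wrist_force: [0.6, -0.3, 0.1]
opening: -0.004
time_s: 4.88
eef_pos: [0.5959, -0.1268, 0.1405]
eef_rot: [0.695, -0.694, -0.133, 0.133]
wrist_force: [0.1, 1.0, -0.6]
opening: -0.002
```

View pics/w4.png

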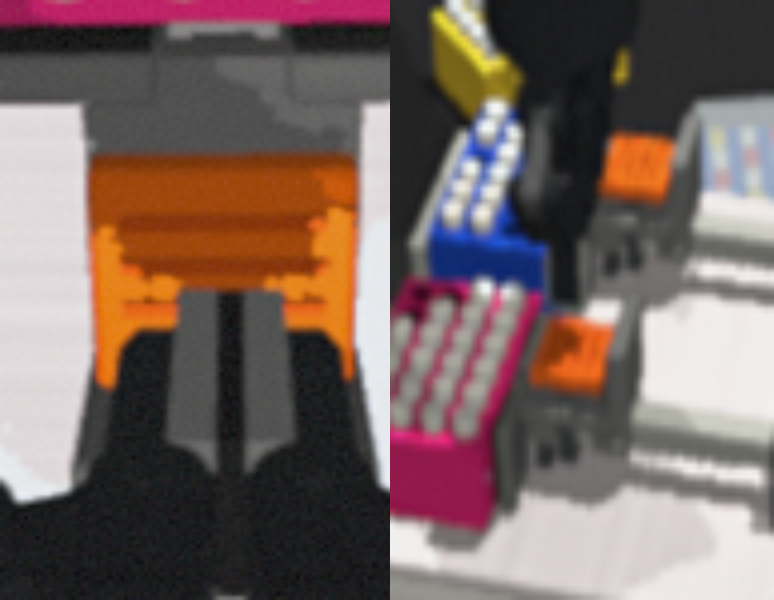

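```bash
python3 -m pendant '[0,0,-0.004,0,0,0,0, 0,0,-0.004,0,0,0,0,0,0,0,0,0,0,0]';python3 -m pendant '[0,0,-0.003,0,0,0,0, 0,0,0,0,0,0,0]';python3 -m pendant '[0,0,-0.003,0,0,0,0, 0,0,0,0,0,0,0]'; python3 - <<'E'
import cv2;import numpy as np
from bench import ctrl
im=ctrl.camera('wrist')[:,:,::-1];sc=ctrl.camera('scene')[:,:,::-1]
cv2.imwrite('pics/w5.png',np.hstack([cv2.resize(im[180:330,260:380],None,fx=4,fy=4)[:,:390],cv2.resize(sc[170:270,270:350],None,fx=4.8,fy=6)]))
E
```

```text
time_s: 5.35
eef_pos: [0.5958, -0.1268, 0.1322]
eef_rot: [0.695, -0.694, -0.133, 0.134]
wrist_force: [-0.7, 0.5, -0.6]
opening: 0.001
time_s: 5.6
eef_pos: [0.596, -0.1268, 0.1296]
eef_rot: [0.695, -0.694, -0.133, 0.133]
wrist_force: [-1.2, -1.1, -0.1]
opening: 0.001
time_s: 5.85
eef_pos: [0.596, -0.1268, 0.1266]
eef_rot: [0.695, -0.694, -0.133, 0.133]
wrist_force: [0.1, -0.0, 0.4]
opening: -0.0
```

View pics/w5.png

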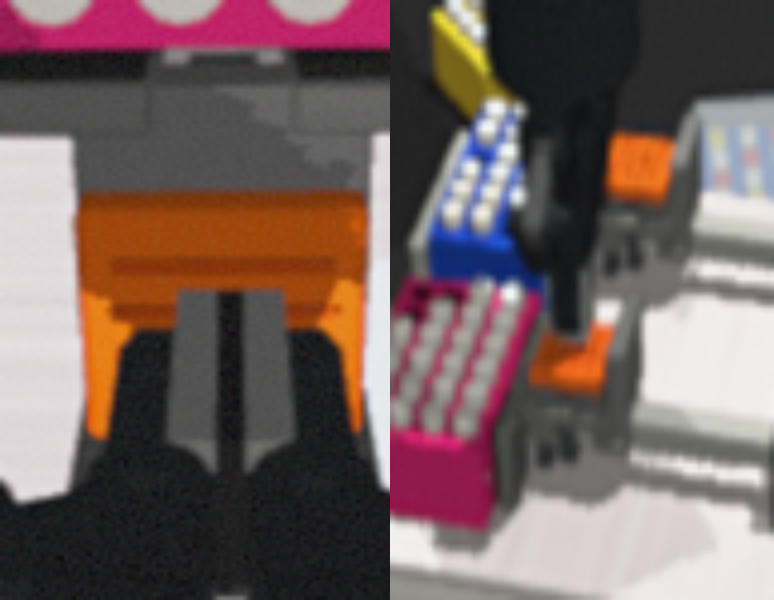

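```bash
python3 -m pendant '[0,0,-0.003,0,0,0,0, 0,0,0,0,0,0,0]';python3 -m pendant '[0,0,-0.003,0,0,0,0, 0,0,0,0,0,0,0]';python3 -m pendant '[0,0,-0.002,0,0,0,0, 0,0,0,0,0,0,0]'
```

```text
time_s: 6.2
eef_pos: [0.596, -0.1268, 0.1235]
eef_rot: [0.695, -0.694, -0.133, 0.133]
wrist_force: [0.3, -0.6, -0.3]
opening: 0.0
time_s: 6.45
eef_pos: [0.5962, -0.127, 0.1208]
eef_rot: [-0.694, 0.694, 0.133, -0.133]
wrist_force: [0.0, -0.3, 0.4]
opening: 0.002
time_s: 6.7
eef_pos: [0.5963, -0.1269, 0.119]
eef_rot: [-0.694, 0.695, 0.133, -0.133]
wrist_force: [-0.8, 0.6, 2.9]
opening: -0.001
```

```bash
python3 -m pendant '[0,0,-0.002,0,0,0,0, 0,0,0,0,0,0,0]';python3 -m pendant '[0,0,-0.002,0,0,0,0, 0,0,0,0,0,0,0]';python3 -m pendant '[0,0,-0.002,0,0,0,0, 0,0,0,0,0,0,0]'; python3 - <<'E'
import cv2;import numpy as np
from bench import ctrl
im=ctrl.camera('wrist')[:,:,::-1];sc=ctrl.camera('scene')[:,:,::-1]
cv2.imwrite('pics/w6.png',np.hstack([cv2.resize(im[180:330,260:380],None,fx=4,fy=4)[:,:390],cv2.resize(sc[170:270,270:350],None,fx=4.8,fy=6)]))
E
```

```text
time_s: 6.95
eef_pos: [0.5963, -0.127, 0.117]
eef_rot: [-0.694, 0.695, 0.133, -0.133]
wrist_force: [-0.1, -0.0, 3.1]
opening: -0.002
time_s: 7.2
eef_pos: [0.5963, -0.127, 0.1149]
eef_rot: [-0.694, 0.695, 0.133, -0.133]
wrist_force: [-0.1, 1.1, 4.1]
opening: -0.003
time_s: 7.45
eef_pos: [0.5963, -0.127, 0.1129]
eef_rot: [-0.694, 0.695, 0.133, -0.133]
wrist_force: [0.9, 0.4, 3.9]
opening: -0.003
```

View pics/w6.png

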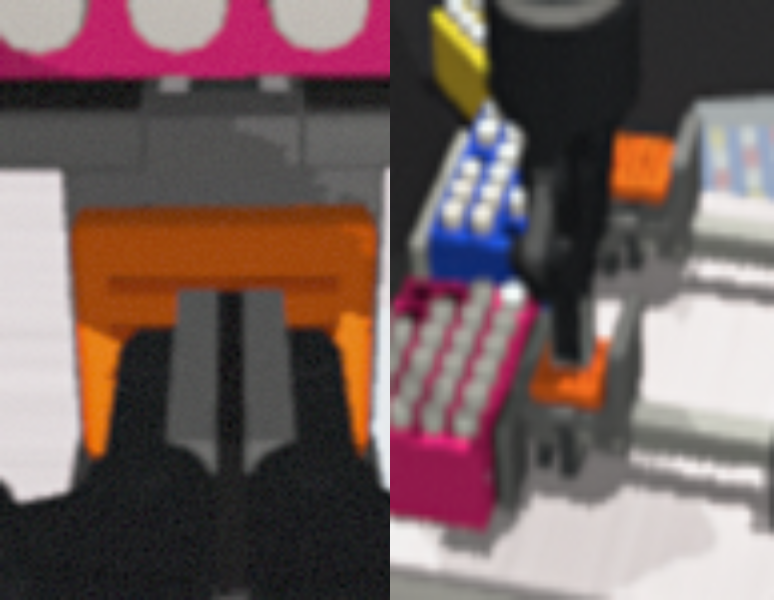

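```bash
python3 -m pendant '[0.0046,0.0018,-0.0003,0,0,0,0, 0.0046,0.0018,0,0,0,0,0, 0.0046,0.0018,0,0,0,0,0, 0.0046,0.0018,0,0,0,0,0]'; python3 -m pendant '[0.0046,0.0018,0,0,0,0,0, 0.0046,0.0018,0,0,0,0,0]';  python3 - <<'E'
import cv2;import numpy as np
from bench import ctrl
print(ctrl.get_obs()['eef_pos'])
im=ctrl.camera('wrist')[:,:,::-1];sc=ctrl.camera('scene')[:,:,::-1]
cv2.imwrite('pics/w7.png',np.hstack([cv2.resize(im[180:330,260:380],None,fx=4,fy=4)[:,:390],cv2.resize(sc[170:270,270:350],None,fx=4.8,fy=6)]))
E
```

```text
time_s: 8.05
eef_pos: [0.6144, -0.1196, 0.1126]
eef_rot: [0.695, -0.694, -0.133, 0.134]
wrist_force: [-3.6, -0.9, 6.2]
opening: 0.001
time_s: 8.3
eef_pos: [0.6236, -0.1159, 0.1126]
eef_rot: [0.695, -0.694, -0.133, 0.134]
wrist_force: [-3.3, 0.9, 6.0]
opening: 0.004
[ 0.6235628  -0.11587817  0.11264372]
```

View pics/w7.png

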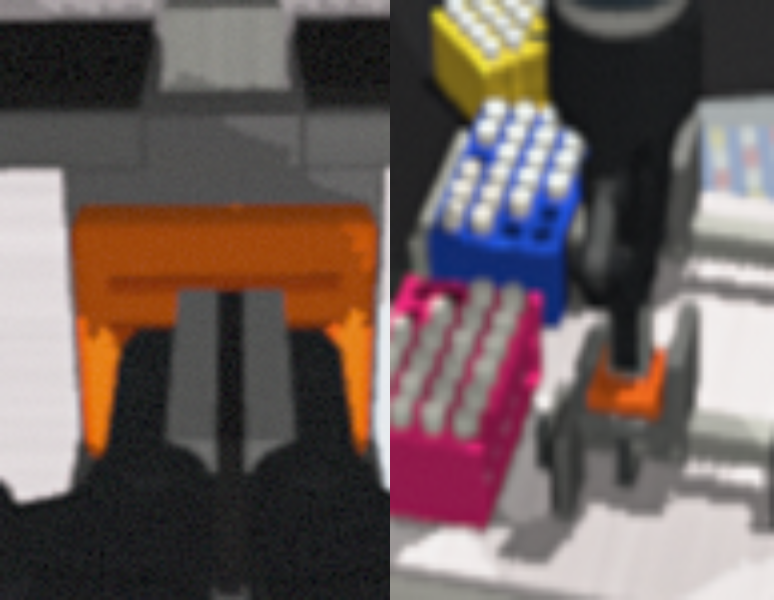

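The jaw is sliding with the cap held down, about 29 mm so far. The pink rack hasn't moved.

```bash
python3 -m pendant '[0.0046,0.0018,0,0,0,0,0, 0.0046,0.0018,0,0,0,0,0,0.0046,0.0018,0,0,0,0,0, 0.0046,0.0018,0,0,0,0,0, 0.0046,0.0018,0,0,0,0,0, 0.0046,0.0018,0,0,0,0,0, 0.0046,0.0018,0,0,0,0,0]'; python3 -m pendant '[0.0028,0.0011,0,0,0,0,0, 0.0028,0.0011,0,0,0,0,0]';python3 -m pendant '[0.0028,0.0011,0,0,0,0,0, 0,0,0,0,0,0,0]';  python3 - <<'E'
import cv2;import numpy as np
from bench import ctrl
print(ctrl.get_obs()['eef_pos'])
im=ctrl.camera('wrist')[:,:,::-1];sc=ctrl.camera('scene')[:,:,::-1]
cv2.imwrite('pics/w8.png',np.hstack([cv2.resize(im[180:330,260:380],None,fx=4,fy=4)[:,:390],cv2.resize(sc[170:270,290:370],None,fx=4.8,fy=6)]))
E
```

```text
time_s: 9.28
eef_pos: [0.6556, -0.1029, 0.1127]
eef_rot: [0.695, -0.694, -0.133, 0.134]
wrist_force: [-3.5, 1.5, 7.1]
opening: 0.002
time_s: 9.52
eef_pos: [0.6612, -0.1006, 0.1126]
eef_rot: [0.695, -0.694, -0.133, 0.134]
wrist_force: [-3.4, 1.4, 6.9]
opening: 0.002
time_s: 9.78
eef_pos: [0.6638, -0.0997, 0.1127]
eef_rot: [0.695, -0.694, -0.133, 0.134]
wrist_force: [-4.6, 0.4, 7.2]
opening: -0.002
[ 0.66377903 -0.09967969  0.11266437]
```

View pics/w8.png

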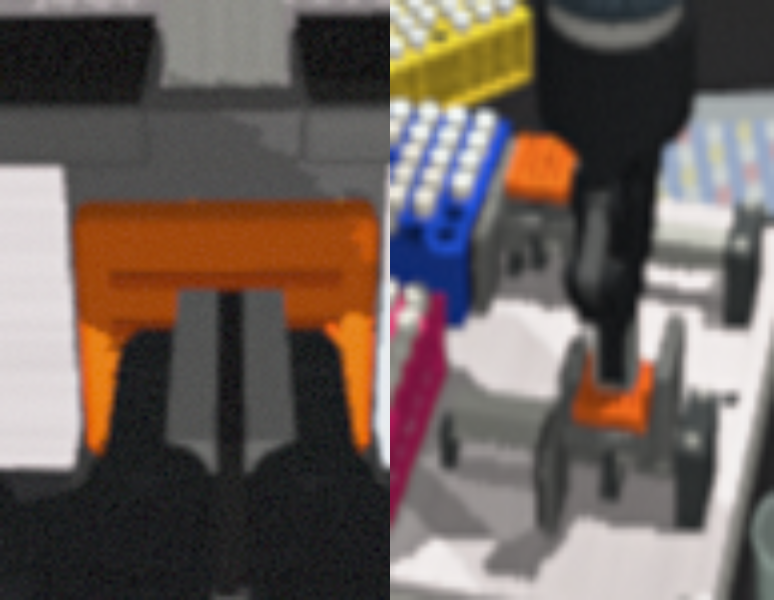

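```bash
python3 -m pendant '[0.0028,0.0011,0,0,0,0,0, 0,0,0,0,0,0,0]';python3 -m pendant '[0.0028,0.0011,0,0,0,0,0, 0,0,0,0,0,0,0]';python3 -m pendant '[0.0028,0.0011,0,0,0,0,0, 0,0,0,0,0,0,0]'
```

```text
time_s: 10.12
eef_pos: [0.6664, -0.0991, 0.1126]
eef_rot: [0.695, -0.694, -0.132, 0.134]
wrist_force: [-4.8, -0.3, 7.4]
opening: 0.001
time_s: 10.38
eef_pos: [0.6693, -0.0982, 0.1126]
eef_rot: [0.694, -0.694, -0.133, 0.134]
wrist_force: [-4.7, -1.5, 6.5]
opening: 0.0
time_s: 10.62
eef_pos: [0.6722, -0.0972, 0.1126]
eef_rot: [-0.694, 0.695, 0.133, -0.134]
wrist_force: [-4.4, -1.6, 6.3]
opening: 0.001
```

```bash
python3 -m pendant '[0.0019,0.0007,0,0,0,0,0, 0,0,0,0,0,0,0]';python3 -m pendant '[0.0019,0.0007,0,0,0,0,0, 0,0,0,0,0,0,0]';  python3 - <<'E'
import cv2;import numpy as np
from bench import ctrl
im=ctrl.camera('wrist')[:,:,::-1];sc=ctrl.camera('scene')[:,:,::-1]
cv2.imwrite('pics/w9.png',np.hstack([cv2.resize(im[180:330,260:380],None,fx=4,fy=4)[:,:390],cv2.resize(sc[170:270,290:370],None,fx=4.8,fy=6)]))
E
```

```text
time_s: 10.88
eef_pos: [0.6738, -0.0966, 0.1126]
eef_rot: [-0.694, 0.695, 0.132, -0.134]
wrist_force: [-4.4, -2.0, 7.5]
opening: 0.001
time_s: 11.12
eef_pos: [0.6737, -0.0966, 0.1126]
eef_rot: [-0.694, 0.694, 0.131, -0.136]
wrist_force: [-13.4, -3.8, 11.7]
opening: -0.001
```

View pics/w9.png

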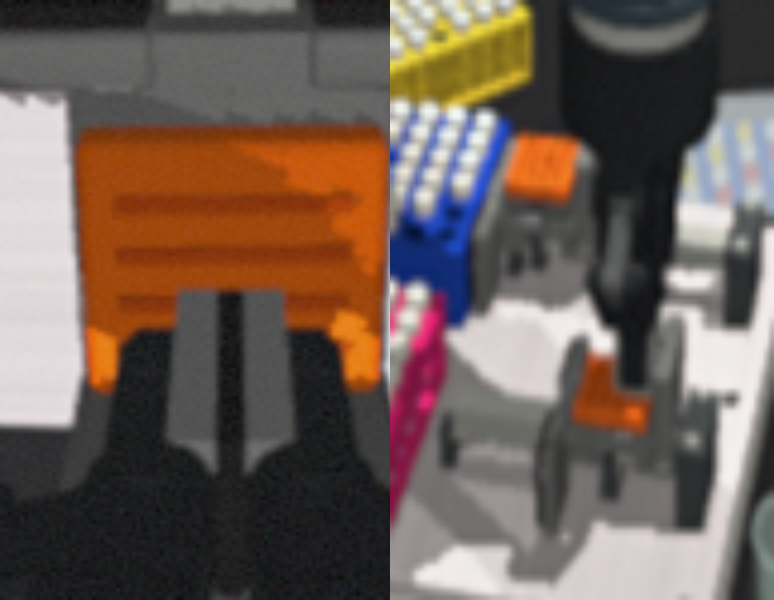

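The push reached the plate: the force jumped to 13 N and the jaw did not move, so it is at the stop. I'll lift straight up so friction can't drag the jaw back.

```bash
python3 -m pendant '[0,0,-0.0,0,0,0,0, 0,0,0.004,0,0,0,0, 0,0,0.005,0,0,0,0, 0,0,0.004,0,0,0,0, -0.003,-0.0012,0.003,0,0,0,0, -0.002,-0.0008,0.004,0,0,0,0, 0,0,0.02,0,0,0,0, 0,0,0.04,0,0,0,0, 0,0,0.05,0,0,0,0, -0.01,0,0.04,0,0,0,0, 0,0,0,0,0,0,0]';  python3 - <<'E'
import cv2;import numpy as np
from bench import ctrl
o=ctrl.get_obs();print(o['eef_pos'],o['wrist_force'])
im=ctrl.camera('wrist')[:,:,::-1];sc=ctrl.camera('scene')[:,:,::-1]
cv2.imwrite('pics/w10.png',im)
cv2.imwrite('pics/s10.png',cv2.resize(sc[160:300,240:400],None,fx=4,fy=4))
E
```

```text
time_s: 12.6
eef_pos: [0.6638, -0.098, 0.29]
eef_rot: [-0.693, 0.696, 0.137, -0.13]
wrist_force: [0.9, 0.1, 0.2]
opening: 0.001
[ 0.66381223 -0.09799262  0.28996647] [0.90679231 0.05407857 0.16466899]
```

View pics/w10.png

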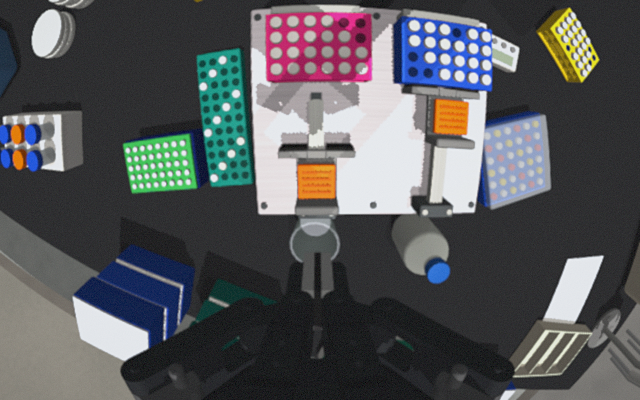

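View pics/s10.png

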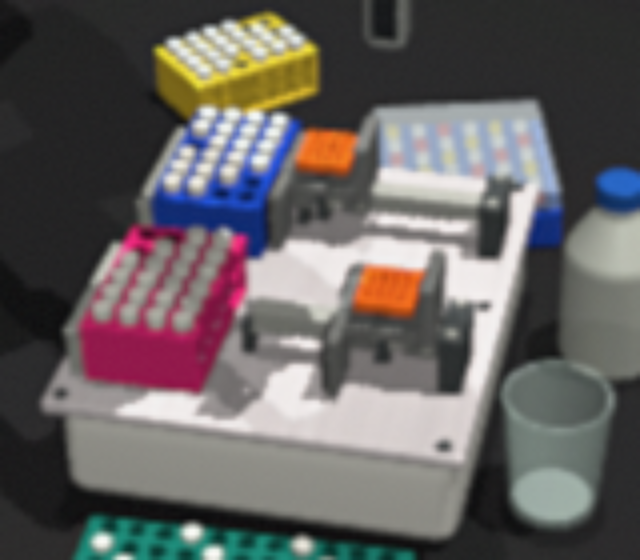

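```bash
python3 - <<'E'
from h import *
sc=ctrl.camera('scene')[:,:,::-1]
def cen(im):
    m=cv2.inRange(cv2.cvtColor(im,cv2.COLOR_BGR2HSV),(5,140,100),(20,255,255)); n,l,s,c=cv2.connectedComponentsWithStats(m)
    return [c[i] for i in range(1,n) if s[i,4]>60 and 150<c[i][1]<280 and s[i,4]<400]
a=cen(cv2.imread('pics/scene0.png')); b=cen(np.ascontiguousarray(sc)); print(a,b)
d=np.array([.9292,.3695])
for p,q in zip(a,b): D=(unproj('scene',*q,.148)-unproj('scene',*p,.148))[:2]; print(D, D@d)
for t in('pink_rack','blue_rack'):
    for s in ctrl.silhouettes(t,'scene')[:4]: print(t,s['bbox'])
E
```

```text
[array([321.33557047, 197.44295302]), array([307.50595238, 229.01785714])] [array([321.33557047, 197.44295302]), array([336.68965517, 232.5862069 ])]
[0. 0.] 0.0
[0.0672616  0.02745758] 0.07264505602836968
pink_rack [260.3, 216.3, 301.3, 256.6]
pink_rack [253.7, 286.9, 344.2, 323.0]
blue_rack [279.9, 164.4, 320.1, 187.7]
blue_rack [168.1, 277.9, 222.8, 312.8]
blue_rack [278.5, 189.6, 314.8, 224.2]
blue_rack [169.0, 233.1, 216.7, 265.1]
```

The jaw has travelled 72.6 mm (72 mm is the stop), the release is up, and both racks and the blue clamp's cap are unmoved. I'm handing in.

```bash
python3 -c "
from bench import ctrl
print(ctrl.hand_in())"
```

```text
the job is handed in; nothing more can be done
None
```

The pink rack is free and the job is handed in, at about 12.8 s on the robot's clock. I pressed the right clamp's release with the closed fingertips and held it down about 7 mm. I then pushed that jaw back to its end stop, lifted straight up so the release sprang up, and moved about 14 cm clear.

**Last checks:**
- **Jaw travel:** the scene camera gives 72.6 mm, against 72 mm for the end stop. At the end the jaw held still against a 13 N push.
- **Release:** the orange cap is back up in the final picture.
- **Racks:** the pink rack stands where it was, within 1 px. The blue rack did not move beyond detector noise, and its cap did not move at all.
- **Bystanders:** nothing else looked disturbed in the final pictures. I checked those by eye and did not measure them.
- **Robot:** clear of everything, with only noise (under 1 N) on the wrist force.

**One disagreement:** the fingertips really ended about 30 mm short of the stated TCP, so they touched the cap at a TCP height of 0.12 m instead of 0.15 m. I found contact by force and camera instead.

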